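# Register the glaze and hang the test saddles to dry

## Robot

A 6-joint arm with a two-finger parallel gripper is mounted at the origin on the work surface. World frame = base frame: x ahead of the robot, y to its left, z up, the work surface at z = 0. Lengths are in mm, angles in degrees, forces in N, time in s.
With the tool pointing down it reaches from about 325 to 750 mm from the base axis. Payload 7.6 kg.
Tool frame: the origin (TCP) lies at the very end of the fingers, on their centre line; the grasp point (between the pads) lies 19 mm behind it; z points along the fingers, y is the line along which they close (so a half turn about z gives the same grasp; the last joint's range is limited). The gripper opens to 85 mm and grips with 20 to 120 N. Pads are 22 mm wide; open, the fingers measure 114 mm over their backs; the gripper's body (76 mm by 85 mm) begins 54 mm behind the grasp point. The pads swing forward as they close: fully open they stand 13 mm farther back than shut.
Start: joints at [72.233, 2.991, 80.254, -0, 96.75, -4.028], TCP at [124.674, 510.002, 231.323] pointing down, gripper open.
Joint ranges: [-166.34, 166.34], [-52.06, 124.39], [6.96, 135.62], [-60.46, 240.46], [14.63, 156.25], [-167.68, 167.68]. Speed limits (degrees/s): [147.25, 147.25, 172.46, 180, 180, 180].

## Interface

Orientations are given as a 3x3 rotation matrix whose columns are the frame's x, y, z axes.
In Python, from bench import sensors, vision, workorder gives the robot as it stands. The module is installed in compiled form; this text tells all that it offers.
- The arm moves only by the tool drive_tool, never from a script. Its argument "steps" is a list of rows, each a list of 7 numbers: the turn, a rotation vector about the tool's x, y, z normalised to -1 to 1, where 1 is 90 degrees, then the shift along the tool's x, y, z normalised to -1 to 1, where 1 is 0.3 m, then the opening, from 0 (shut) to 1 (fully open). In form: [[wx, wy, wz, dx, dy, dz, gripper], ...]. A call has 1 to 10 rows; each row is the pose to reach, as a shift and turn from the pose commanded when the call began, along the tool's axes at that moment; what a row does not reach only later rows make up. A row lasts 1/12 s, in which the tool goes at most 41.7 mm and 7.16 degrees, less where a joint would pass 70% of its speed; a pose out of reach is approached as far as the arm can. A call with a number of a shift or a turn outside -1 to 1 is refused whole. A call with a gripper value outside its range is refused whole. The fingers move at their own pace and stop on an object; "newtons" is the grip in N (left out, the last holds). Time passes only in rows, so rows that repeat a pose let the fingers close. It gives the time, the measured TCP pose, the force, the opening and the grip force at its end, in the units of the state.
- sensors.get_state(): the state, without advancing time (a new reading comes with each control period).
- vision.camera(name): name is "side" or "top"; returns (picture, depth): 420x560x3 uint8, red, green, blue; 420x560 float32, mm along the optical axis (not along the pixel's ray), 0 where there is no reading.
- vision.camera_info(name): a dict with "mtx" (3x3 intrinsics, pixels), "R" (3x3) and "t" (3): a world point X has camera coordinates R X + t. Camera axes: x right, y down, z forward; pixel columns grow to the right and rows downward; lengths in mm; the calibration is good to about 2 mm. A picture is of the moment at which its call begins. camera_info takes no time and is no camera call.
- workorder.sign_off(): hands the job in; it is judged then, once.
The state is a dict: "time_s": time; "q": joint angles; "joint_vel": joint speeds; "tau": joint torques, N m; "tcp_pos": TCP position; "orientation": TCP orientation; "ft_force": force on the tool from outside, world axes, zero at the start; "moment": the same for the moment, N m; "gripper_width": finger opening in mm; "grip_force": force on a finger pad.
Only numpy, scipy, OpenCV 4.12 (cv2) and the standard library are available. Lean on these libraries where they do the work, as an engineer would, in place of code of your own. Each camera call takes 0.05 s, during which the arm holds its last target. There are 200 camera calls.

## Task

First slide the dust shutter of the glaze reader fully open, then turn the glaze jar on its round pad so that its label faces the reader window. Hang every U-shaped test tile astride the bar of the drying rail, one leg on each side and hanging freely. Finish with the shutter slid fully closed again, the jar still standing on its pad with its label to the reader, and the small bowl and vase among the tiles left where they are.

Things in the scene. Friction and masses are not known exactly. Their poses are not given: they have to be found in the camera images.
- rail: drying rail, fixed: a round steel bar of 14 mm diameter, along the body's y axis, its axis 153 mm above the table, free for 385 mm between two posts (at y = -200 and +200 mm, no higher than the bar's top; their feet reach 65 mm to either side). Origin on the table under the bar's middle.
- rail_mid (a point): middle of the bar, on its axis; same axes as the rail
- station: glaze reading station, fixed: a 4 mm base plate with a round black pad (80 mm across) centred on the origin and, on the +x side, a grey reader block (x from 85 to 130 mm, y from -60 to +140 mm, top 60 mm above the table) whose window looks to -x across the pad. Origin on the table under the pad's centre.
- pad (a point): centre of the round pad, on its surface (4 mm above the table)
- reader_window (a point): centre of the reader window, 85 mm from the pad's centre and 31 mm above the table; same axes as the station
- shutter (a joint): sliding dust shutter of the reader, in m: 0 = closed (its end stop, window covered), 0.08 = fully open (the other end stop). It slides along the station's +y to open and stays where it is left (about 1.5 N of friction).
- shutter_grip (a point): grip of the shutter: upright black fin on top of the reader block, 14 mm (x) by 34 mm (y), from 63 to 85 mm above the table; this point is on its middle line, 81 mm above the table; moves with the shutter
- jar: glaze jar, closed: squat, white, 62 mm diameter up to 46 mm, lid of 54 mm diameter, 54 mm tall in all, about 0.3 kg. Origin at the centre of its underside, z up; a brown paper label covers the side towards its +x, and a paper seal strip runs on the lid from the centre to the same side. It starts on the pad, label turned away from the window.
- jar_aim (a point): point in front of the label, 85 mm from the jar's axis along its +x and 27 mm above its underside: falls on the reader window when the jar stands at the pad's centre with the label facing the window
- tile0: saddle test tile of bisque clay, a rigid upside-down U (absent in some starts): 52 mm over the legs (x), 44 mm wide (y), 50 mm tall, 6 mm thick throughout, so 40 mm between the legs; about 90 g. Origin at the centre of the underside of the crown (44 mm above the legs' feet), z up. All such tiles are alike; they start standing on their legs on the table.
- tile1: saddle test tile of bisque clay, a rigid upside-down U (absent in some starts): 52 mm over the legs (x), 44 mm wide (y), 50 mm tall, 6 mm thick throughout, so 40 mm between the legs; about 90 g. Origin at the centre of the underside of the crown (44 mm above the legs' feet), z up. All such tiles are alike; they start standing on their legs on the table.
- tile2: saddle test tile of bisque clay, a rigid upside-down U (absent in some starts): 52 mm over the legs (x), 44 mm wide (y), 50 mm tall, 6 mm thick throughout, so 40 mm between the legs; about 90 g. Origin at the centre of the underside of the crown (44 mm above the legs' feet), z up. All such tiles are alike; they start standing on their legs on the table.
- tile3: saddle test tile of bisque clay, a rigid upside-down U (absent in some starts): 52 mm over the legs (x), 44 mm wide (y), 50 mm tall, 6 mm thick throughout, so 40 mm between the legs; about 90 g. Origin at the centre of the underside of the crown (44 mm above the legs' feet), z up. All such tiles are alike; they start standing on their legs on the table.
- tile4: saddle test tile of bisque clay, a rigid upside-down U (absent in some starts): 52 mm over the legs (x), 44 mm wide (y), 50 mm tall, 6 mm thick throughout, so 40 mm between the legs; about 90 g. Origin at the centre of the underside of the crown (44 mm above the legs' feet), z up. All such tiles are alike; they start standing on their legs on the table.
- small_bowl: small clay bowl, 64 mm across, 35 mm high, among the tiles; not to be disturbed. Origin under its centre.
- small_vase: small clay vase, 58 mm across, 62 mm high, among the tiles; not to be disturbed. Origin under its centre.
Things that resemble listed ones, but are neither listed nor needed, are in the scene too. Leave any orange or purple look-alike of the tile2 alone.

How it is judged:
By the outcome, as a careful person would: the job done as asked, in the order asked, and still so for the second after the job is handed in, with the robot touching nothing.
Of tile0, tile1, tile2, tile3, tile4 only 3 to 5 are there at a start; the rules pass over those that are not, and their reading is None.
At some moment in a run one of jar may be knocked a few centimetres aside while the robot is not near it.
It also fails if it takes over 210 s, if anything falls off the work surface, if the arm or the gripper's body presses on something with over 40 N, if the wrist force passes 120 N, or if a joint passes its speed limit or range.

## Working session

There is one attempt and no reset: what is moved stays moved. The work goes in short steps, Python scripts to look and compute and a tool call to move; the robot and the scene stay as the last step left them, time stands still between calls to the robot, and variables do not carry over. Pictures are saved under pics/ and viewed, at most 14 in all, crops included, and the job is handed in when it is done.

Besides the shell and the picture viewer there is one more tool, called after "Emit:" by a JSON object that holds its "name" and its "arguments". drive_tool: Moves the arm, as the interface text tells. Scaled input: -1 to 1 covers 0.3 m each way for a shift and 90 degrees each way for a turn. Its arguments: {"type":"object","properties":{"steps":{"type":"array","items":{"type":"array","items":{"type":"number","minimum":-1,"maximum":1}}},"newtons":{"type":"number"}},"required":["steps"]}

```bash
mkdir -p pics; python3 - <<'E'
from bench import sensors,vision
import cv2,numpy as np
for n in("top","side"):
    p,d=vision.camera(n);cv2.imwrite(f"pics/{n}0.png",p[:,:,::-1]);np.save(f"{n}0.npy",d);np.save(f"{n}0p.npy",p)
    print({k:np.round(v,3).tolist() for k,v in vision.camera_info(n).items() if k in("mtx","R","t")})
print(sensors.get_state())
E
```

```text
{'mtx': [[471.483, 0.0, 282.298], [0.0, 471.483, 204.479], [0.0, 0.0, 1.0]], 'R': [[0.003, -1.0, -0.005], [-0.98, -0.002, -0.2], [0.2, 0.005, -0.98]], 't': [-34.921, 498.901, 1422.37]}
{'mtx': [[434.013, 0.0, 282.412], [0.0, 434.013, 206.258], [0.0, 0.0, 1.0]], 'R': [[0.999, -0.03, 0.016], [-0.009, -0.679, -0.734], [0.033, 0.733, -0.679]], 't': [-472.286, 60.096, 1172.207]}
{'time_s': 0.1, 'q': array([ 7.22348283e+01,  3.02416270e+00,  8.03082967e+01, -1.03550306e-03,
        9.67489626e+01, -4.02830365e+00]), 'joint_vel': array([ 0.08293965, -0.01329826, -0.19559003, -0.04123486,  0.13208633,
       -0.00025114]), 'tau': array([ 9.19566373e-04, -3.82581317e+01, -3.60988319e+01, -8.13480005e-05,
        4.86732228e-03,  5.66477468e-05]), 'tcp_pos': array([124.57122595, 509.72671648, 230.54195036]), 'orientation': array([[-9.71396002e-01,  2.37465014e-01, -4.16503563e-04],
       [ 2.37465365e-01,  9.71395056e-01, -1.35879357e-03],
       [ 8.19235675e-05, -1.41883181e-03, -9.99998990e-01]]), 'ft_force': array([-0.84655283, -0.64240701,  0.20524403]), 'moment': array([-0.0058022 ,  0.02484195, -0.03450922]), 'grip_force': 0.0, 'gripper_width': 85.58391935358944}
```

View pics/top0.png

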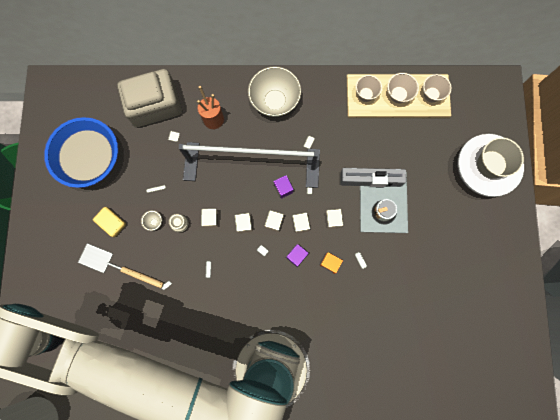

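View pics/side0.png

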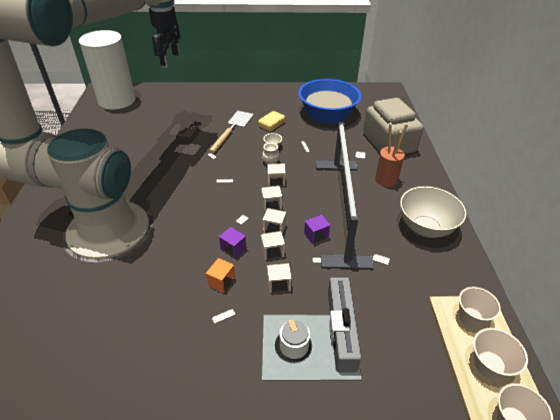

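The views show five white tiles (top px (209,217), (243,222), (274,220), (302,222), (334,218)). The rail runs (190,150)–(315,154), the jar is at (387,210) and the shutter fin at (380,181). The bowl and vase are at (152,220) and (178,222). I'll measure these next.

```bash
cat > h.py <<'E'
import numpy as np,cv2
from bench import sensors,vision
def cloud(n,p=None,d=None):
    if p is None:p,d=vision.camera(n)
    i=vision.camera_info(n);K,R,t=[np.array(i[k],float) for k in("mtx","R","t")]
    v,u=np.indices(d.shape);c=np.stack([(u-K[0,2])/K[0,0]*d,(v-K[1,2])/K[1,1]*d,d],-1)
    X=(c-t.ravel())@R; X[d==0]=np.nan
    return X,p,cv2.cvtColor(p,cv2.COLOR_RGB2HSV)
def rects(X,m,lo,minpx=20):
    m=m&(X[...,2]>lo[0])&(X[...,2]<lo[1])
    n,l,s,_=cv2.connectedComponentsWithStats(m.astype(np.uint8));out=[]
    for k in range(1,n):
        if s[k,4]>=minpx:
            P=X[l==k];r=cv2.minAreaRect(P[:,:2].astype(np.float32))
            out.append((s[k,4],np.round(P.mean(0),1),np.round(r[0],1),np.round(r[1],1),round(r[2],1)))
    return out
def box(X,b):  # xlo,xhi,ylo,yhi
    return (X[...,0]>b[0])&(X[...,0]<b[1])&(X[...,1]>b[2])&(X[...,1]<b[3])
E
python3 - <<'E'
from h import *
for n in("top","side"):
    X,p,h=cloud(n,np.load(n+"0p.npy"),np.load(n+"0.npy"))
    print(n)
    w=(h[...,1]<70)&(h[...,2]>110)
    for nm,m,z in(("tile",w&box(X,(250,640,-250,500)),(40,60)),("bowl/vase",(h[...,2]>60)&box(X,(300,640,250,500)),(20,75)),("bar",box(X,(450,850,-150,350)),(140,175)),
      ("block",box(X,(450,750,-400,-100)),(54,65.5)),("fin",box(X,(450,750,-400,-100)),(72,95)),("jar",box(X,(420,560,-400,-200)),(45,62)),
      ("plate",(h[...,2]>40)&box(X,(400,750,-420,-100)),(-2,9)),("seal",(h[...,1]>90)&(h[...,2]>120)&box(X,(420,560,-400,-200)),(45,62))):
        print(nm);[print("  ",*r) for r in rects(X,m,z,60 if nm=="plate" else 5)]
p=np.load("top0p.npy")[150:250,195:415];q=np.load("side0p.npy")[150:390,220:380]
a=cv2.resize(p,None,fx=3.4,fy=3.4,interpolation=2);cv2.imwrite("pics/a.png",a[:,:,::-1])
b=cv2.resize(q,None,fx=2.5,fy=2.5,interpolation=2);cv2.imwrite("pics/b.png",b[:,:,::-1])
E
```

```text
top
tile
   14 [ 603.8 -227.4   56.5] [ 604.7 -227.6] [ 7.  23.1] 89.8
   7 [ 612.5 -241.1   58.2] [ 612.9 -241. ] [6.9 8.6] 23.9
   5 [ 585.9 -245.2   58.7] [ 585.6 -245.7] [6.2 7. ] 87.0
   238 [459.  195.9  49.7] [458.9 195.8] [52.3 43.6] 0.4
   240 [ 457.8 -195.6   49.7] [ 458.2 -195.9] [52.4 44.2] 5.4
   240 [449.3  -7.3  49.8] [450.6  -7.5] [43.6 53.4] 73.6
   242 [443.1  88.5  50. ] [443.7  88.7] [53.  44.2] 8.8
   236 [444.2 -91.7  49.8] [444.6 -92.1] [52.8 43.7] 10.9
   149 [443.1 292.1  51.2] [443.8 292.4] [47.4 44.6] 69.7
bowl/vase
   149 [454.4 383.1  30.7] [450.8 378.1] [60.7 61.1] 46.4
   154 [437.3 486.9  28.1] [436.6 482.8] [34.1 70.4] 89.2
   270 [440.7 288.6  48.8] [441.8 290.3] [51.7 51.7] 10.4
bar
   18 [818.2 208.3 158.3] [818.8 208.7] [11.7  5.4] 62.1
   9 [797.6 178.8 156.5] [797.3 179.5] [8.5 3.3] 64.8
   10 [782.8 209.5 157.6] [782.8 209.3] [1.8 9. ] 35.6
   678 [640.3  69.2 158.1] [641.   68.8] [411.7  18.7] 87.0
block
   675 [ 591.4 -306.7   60.6] [ 590.2 -310. ] [179.2  51.3] 87.5
   209 [ 486.3 -357.    58.4] [ 487.2 -358.3] [52.3 53. ] 69.3
fin
   12 [ 6
[... 1159 characters left out ...]
28 [784.2 211.9 157.7] [784.3 211.7] [7.9 8.4] 0.9
   58 [810.5 194.5 158.3] [809.3 194.2] [48.1 10.3] 55.9
block
   25 [ 628.6 -135.1   60.3] [ 629.1 -134.4] [ 8.  16.1] 76.8
   1413 [ 590.4 -317.3   59.6] [ 589.4 -310.3] [178.8  51.5] 88.8
   498 [ 485.6 -358.    57. ] [ 485.5 -357.1] [54.6 51.4] 85.8
fin
   49 [ 628.7 -135.2   83. ] [ 627.3 -134.7] [10.3 19.5] 54.6
   120 [ 591.1 -340.    81.9] [ 592.1 -338.5] [32.9 14.3] 88.9
jar
   144 [ 457.  -209.3   48.6] [ 458.6 -208.9] [52.2 18.9] 3.1
   667 [ 485.4 -361.5   55. ] [ 485.6 -359.3] [59.  60.1] 86.6
plate
   10904 [ 575.3 -284.5    0.8] [ 575. -260.] [320.  349.9] 90.0
seal
   61 [ 481.9 -343.1   57.9] [ 481.8 -343.1] [11.9 24.7] 17.4
```

View pics/b.png

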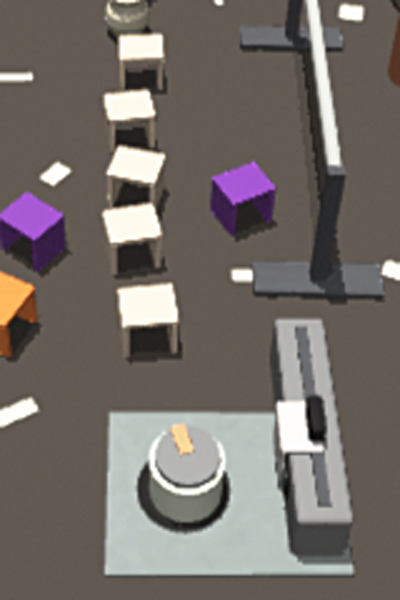

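View pics/a.png

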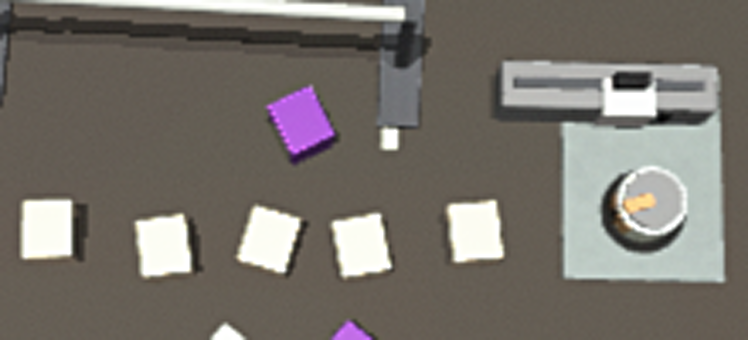

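Side crop: the tile arches open along x, and the seal strip on the jar points to about +y. Top crop: the jar is on the black pad and the fin is mid-block. Next I'll pin down the pad centre and station yaw and add a move helper.

```bash
cat >> h.py <<'E'
from scipy.spatial.transform import Rotation as Ro
def plan(*wps):  # (x,y,z,phi) TCP targets, tool down; prints rows relative to the measured pose
    s=sensors.get_state();p,R=np.array(s["tcp_pos"]),np.array(s["orientation"])
    for x,y,z,f in wps:
        c,q=np.cos(np.radians(f)),np.sin(np.radians(f));T=np.array([[-q,c,0],[c,q,0],[0,0,-1]])
        rv=Ro.from_matrix(R.T@T).as_rotvec()*180/np.pi;d=R.T@(np.array([x,y,z])-p)
        print(np.round(rv/90,3).tolist(),np.round(d/300,4).tolist(),"rows>=",max(np.linalg.norm(d)/41.7,np.linalg.norm(rv)/7.16).round(1))
E
python3 - <<'E'
from h import *
for n in("top","side"):
    X,p,h=cloud(n,np.load(n+"0p.npy"),np.load(n+"0.npy"))
    H,S,V=cv2.split(h)
    b=box(X,(380,600,-460,-250))&(X[...,2]>-4)&(X[...,2]<9)
    teal=b&(V>95); P=X[teal];r=cv2.minAreaRect(P[:,:2].astype(np.float32));print(n,"plate",r,P[:,2].mean())
    dk=b&(V<45)&box(X,(430,560,-420,-300));P=X[dk][:,:2];print(len(P))
    hull=cv2.convexHull(P.astype(np.float32));print("pad",cv2.minEnclosingCircle(hull), P.min(0),P.max(0))
    bl=box(X,(540,650,-430,-200))&(X[...,2]>56)&(X[...,2]<65);P=X[bl]
    # block edges
    ys=np.arange(-395,-225,10);e=[(y,P[abs(P[:,1]-y)<5,0].min(),P[abs(P[:,1]-y)<5,0].max()) for y in ys if (abs(P[:,1]-y)<5).sum()>5]
    e=np.array(e);print("block back edge",np.polyfit(e[:,0],e[:,2],1),np.polyfit(e[:,0],e[:,1],1),P[:,1].min(),P[:,1].max())
plan((592,-338,200,0))
E
```

```text
top plate ((490.2275085449219, -354.9895935058594), (217.71673583984375, 210.0020751953125), 0.12097716331481934) 2.2611347903758796
34
pad ((486.34210205078125, -359.2002258300781), 36.81278610229492) [ 451.30590165 -391.54439124] [ 514.78014917 -323.84801947]
block back edge [2.66835524e-02 6.22269002e+02] [3.86042893e-02 5.81466314e+02] -418.9677020819235 -220.66134537877772
side plate ((489.9442138671875, -355.0439758300781), (219.8896942138672, 209.9150390625), 0.008716888725757599) 0.8528447086095022
79
pad ((483.73223876953125, -357.8341369628906), 37.55582809448242) [ 448.05208419 -391.51020814] [ 521.01242788 -337.4510632 ]
block back edge [1.90057869e-02 6.19796552e+02] [4.60048714e-02 5.82949911e+02] -419.61201386478774 -222.20533889768626
[-0.001, 0.001, 0.847] [-2.1846, -2.3748, 0.105] rows>= 23.2
```

Emit:
{"name": "drive_tool", "arguments": {"steps": [[0,0,0.3,-0.8,-0.87,0,1],[0,0,0.3,-0.8,-0.87,0,1],[0,0,0.3,-0.8,-0.87,0,1],[0,0,0.3,-0.8,-0.87,0,1],[0,0,0.3,-0.8,-0.87,0,1],[0,0,0.3,-0.8,-0.87,0,1],[0,0,0.3,-0.8,-0.87,0,1],[0,0,0.3,-0.8,-0.87,0,1],[0,0,0.3,-0.8,-0.87,0,1],[0,0,0.3,-0.8,-0.87,0,1]], "newtons": 30}}

```text
time_s: 0.93
tcp_pos: [297.1, 196.5, 231.1]
orientation: [[-0.754, 0.657, 0.001], [0.657, 0.754, -0.001], [-0.001, -0.0, -1.0]]
ft_force: [-0.2, 1.3, -0.2]
gripper_width: 85.6
grip_force: 0.0
```

```bash
python3 -c "
from h import *
plan((430,-45,220,25),(592,-338,200,-1.5))"
```

```text
[-0.0, 0.001, 0.266] [-0.8627, -0.3163, 0.038] rows>= 6.6
[0.0, 0.001, 0.561] [-1.9112, -0.6983, 0.1058] rows>= 14.7
```

Emit:
{"name": "drive_tool", "arguments": {"steps": [[0,0,0.4,-1,-0.365,0.04,1],[0,0,0.4,-1,-0.365,0.04,1],[0,0,0.4,-1,-0.365,0.04,1],[0,0,0.4,-1,-0.365,0.04,1],[0,0,0.4,-1,-0.365,0.04,1],[0,0,0.4,-1,-0.365,0.04,1],[0,0,0.4,-1,-0.365,0.04,1],[0,0,0.4,-1,-0.365,0.04,1],[0,0,0.4,-1,-0.365,0.04,1],[0,0,0.4,-1,-0.365,0.04,0.6]]}}

```text
time_s: 1.77
tcp_pos: [451.8, -79.6, 218.3]
orientation: [[-0.228, 0.974, -0.002], [0.974, 0.228, 0.001], [0.001, -0.002, -1.0]]
ft_force: [-0.6, 0.5, -0.4]
gripper_width: 75.6
grip_force: 0.0
```

```bash
python3 -c "
from h import *
plan((592,-338.3,140,-1.5),(592,-338.3,68,-1.5))"
```

```text
[-0.001, -0.001, 0.163] [-0.9464, 0.2594, 0.2592] rows>= 7.3
[-0.001, -0.001, 0.163] [-0.9468, 0.2598, 0.4992] rows>= 7.9
```

Emit:
{"name": "drive_tool", "arguments": {"steps": [[0,0,0.163,-0.946,0.259,0.1,0.6],[0,0,0.163,-0.946,0.259,0.1,0.6],[0,0,0.163,-0.946,0.259,0.1,0.6],[0,0,0.163,-0.946,0.259,0.1,0.6],[0,0,0.163,-0.946,0.259,0.1,0.6],[0,0,0.163,-0.946,0.259,0.1,0.6],[0,0,0.163,-0.946,0.259,0.1,0.6],[0,0,0.163,-0.946,0.259,0.1,0.6],[0,0,0.163,-0.946,0.259,0.1,0.6],[0,0,0.163,-0.946,0.259,0.26,0.6]]}}

```text
time_s: 2.6
tcp_pos: [596.3, -338.0, 157.5]
orientation: [[0.023, 1.0, 0.014], [1.0, -0.023, -0.008], [-0.008, 0.014, -1.0]]
ft_force: [0.4, -0.2, 2.2]
gripper_width: 51.2
grip_force: 0.0
```

```bash
python3 -c "
from h import *
plan((592,-338.3,140,-1.5),(592,-338.3,66,-1.5))"
```

```text
[0.009, 0.005, 0.002] [-0.0009, -0.015, 0.0581] rows>= 0.4
[0.009, 0.005, 0.002] [0.001, -0.0185, 0.3047] rows>= 2.2
```

Emit:
{"name": "drive_tool", "arguments": {"steps": [[0,0,0,0,0,0,0.6],[0,0,0,0,0,0.12,0.6],[0,0,0,0,0,0.18,0.6],[0,0,0,0,0,0.247,0.6],[0,0,0,0,0,0.247,0.6],[0,0,0,0,0,0.247,0],[0,0,0,0,0,0.247,0],[0,0,0,0,0,0.247,0],[0,0,0,0,0,0.247,0],[0,0,0,0,0,0.247,0]]}}

```text
time_s: 3.43
tcp_pos: [591.9, -338.3, 77.0]
orientation: [[0.025, 1.0, -0.0], [1.0, -0.025, -0.002], [-0.002, -0.0, -1.0]]
ft_force: [-9.3, 1.5, 8.5]
gripper_width: 12.7
grip_force: 31.3
```

Emit:
{"name": "drive_tool", "arguments": {"steps": [[0,0,0,0,0,0,0],[0,0,0,0,0,0,0]]}}

```text
time_s: 3.6
tcp_pos: [591.8, -338.4, 77.0]
orientation: [[0.025, 1.0, -0.0], [1.0, -0.025, -0.002], [-0.002, -0.0, -1.0]]
ft_force: [-8.7, 1.3, 8.8]
gripper_width: 13.1
grip_force: 31.3
```

Emit:
{"name": "drive_tool", "arguments": {"steps": [[0,0,0,0,0,0,0.5],[0,0,0,0,0,0,0.5],[0,0,0,0,0,0.036,0.5],[0,0,0,0,0,0.036,0.5],[0,0,0,0,0,0.036,0],[0,0,0,0,0,0.036,0],[0,0,0,0,0,0.036,0],[0,0,0,0,0,0.036,0],[0,0,0,0,0,0.036,0]]}}

```text
time_s: 4.35
tcp_pos: [591.7, -337.7, 62.6]
orientation: [[0.025, 1.0, -0.002], [1.0, -0.025, 0.001], [0.001, -0.002, -1.0]]
ft_force: [-5.0, 1.0, 0.7]
gripper_width: 13.0
grip_force: 31.7
```

Emit:
{"name": "drive_tool", "arguments": {"steps": [[0,0,0,0.02,0,0,0],[0,0,0,0.04,0,0,0],[0,0,0,0.06,0,0,0],[0,0,0,0.08,0,0,0],[0,0,0,0.1,0,0,0],[0,0,0,0.12,0,0,0],[0,0,0,0.14,0,0,0],[0,0,0,0.16,0,0,0],[0,0,0,0.18,0,0,0],[0,0,0,0.18,0,0,0]]}}

```text
time_s: 5.18
tcp_pos: [593.0, -282.5, 62.6]
orientation: [[0.024, 1.0, -0.002], [1.0, -0.024, 0.001], [0.001, -0.002, -1.0]]
ft_force: [-6.6, 2.1, 1.5]
gripper_width: 13.7
grip_force: 31.8
```

Emit:
{"name": "drive_tool", "arguments": {"steps": [[0,0,0,0.01,0,0,0],[0,0,0,0.02,0,0,0],[0,0,0,0.03,0,0,0],[0,0,0,0.03,0,0,0],[0,0,0,0.03,0,0,0]]}}

```text
time_s: 5.6
tcp_pos: [593.0, -279.4, 62.6]
orientation: [[0.028, 1.0, 0.0], [1.0, -0.028, -0.008], [-0.008, 0.0, -1.0]]
ft_force: [-2.3, -19.1, -5.4]
gripper_width: 13.4
grip_force: 30.8
```

Emit:
{"name": "drive_tool", "arguments": {"steps": [[0,0,0,0,0,0,0.5],[0,0,0,0,0,0,0.6],[0,0,0,0,0,-0.1,1],[0,0,0,0,0,-0.2,1],[0,0,0,0,0,-0.3,1],[0,0,0,0,0,-0.3,1],[0,0,0,0,0,-0.3,1]]}}

```text
time_s: 6.18
tcp_pos: [595.5, -274.4, 155.9]
orientation: [[0.024, 1.0, 0.006], [1.0, -0.024, -0.002], [-0.002, 0.006, -1.0]]
ft_force: [-1.0, -0.9, -0.5]
gripper_width: 85.5
grip_force: 0.0
```

```bash
python3 - <<'E'
from h import *
from scipy.optimize import least_squares
for n in("top","side"):
    X,p,h=cloud(n)
    m=(h[...,1]>90)&(h[...,2]>110)&box(X,(420,560,-430,-290))&(X[...,2]>48)&(X[...,2]<64)
    P=X[m];lid=box(X,(430,560,-430,-290))&(X[...,2]>51)&(X[...,2]<62);Q=X[lid]
    c=cv2.minEnclosingCircle(cv2.convexHull(Q[:,:2].astype(np.float32)))
    print(n,len(P),P[:,:2].mean(0) if len(P) else 0,c,Q.mean(0))
    cv2.imwrite(f"pics/s_{n}.png",p[:,:,::-1])
    f=box(X,(560,630,-420,-220))&(X[...,2]>72)&(X[...,2]<95);print("fin",X[f].mean(0) if f.any() else None)
plan((485.5,-359,120,45))
E
```

```text
top 32 [ 483.16922598 -343.63109018] ((485.8974304199219, -358.2204895019531), 30.351388931274414) [ 486.35887306 -357.46280764   57.26541263]
fin None
side 61 [ 481.70547866 -342.73218143] ((486.090087890625, -357.7073669433594), 29.770362854003906) [ 485.64056573 -358.69403584   56.66932642]
fin [ 592.23692593 -282.27611453   81.94828893]
[-0.0, -0.001, -0.515] [-0.2922, -0.3544, 0.1059] rows>= 6.5
```

Emit:
{"name": "drive_tool", "arguments": {"steps": [[0,0,-0.572,-0.288,-0.352,0.08,1],[0,0,-0.572,-0.288,-0.352,0.08,1],[0,0,-0.572,-0.288,-0.352,0.08,1],[0,0,-0.572,-0.288,-0.352,0.08,1],[0,0,-0.572,-0.288,-0.352,0.08,1],[0,0,-0.572,-0.288,-0.352,0.08,1],[0,0,-0.572,-0.288,-0.352,0.08,1],[0,0,-0.572,-0.288,-0.352,0.08,1],[0,0,-0.572,-0.288,-0.352,0.08,1],[0,0,-0.572,-0.288,-0.352,0.08,1]]}}

```text
time_s: 7.12
tcp_pos: [485.9, -357.9, 127.2]
orientation: [[-0.766, 0.643, -0.002], [0.643, 0.766, 0.002], [0.002, 0.0, -1.0]]
ft_force: [-0.7, 0.4, -0.2]
gripper_width: 85.4
grip_force: 0.0
```

```bash
python3 -c "
from h import *
plan((485.8,-358.3,120,50),(485.8,-358.3,16,50))"
```

```text
[0.0, -0.002, 0.0] [-0.0007, -0.0013, 0.024] rows>= 0.2
[0.0, -0.002, 0.0] [-0.0015, -0.0014, 0.3707] rows>= 2.7
```

Emit:
{"name": "drive_tool", "arguments": {"steps": [[0,0,0,-0.001,-0.001,0.12,1],[0,0,0,-0.001,-0.001,0.24,1],[0,0,0,-0.001,-0.001,0.32,1],[0,0,0,-0.001,-0.001,0.373,1],[0,0,0,-0.001,-0.001,0.373,1],[0,0,0,-0.001,-0.001,0.373,0],[0,0,0,-0.001,-0.001,0.373,0],[0,0,0,-0.001,-0.001,0.373,0],[0,0,0,-0.001,-0.001,0.373,0],[0,0,0,-0.001,-0.001,0.373,0]], "newtons": 25}}

```text
time_s: 7.95
tcp_pos: [487.2, -359.5, 18.6]
orientation: [[-0.767, 0.642, 0.003], [0.642, 0.767, -0.002], [-0.003, 0.0, -1.0]]
ft_force: [-0.4, -0.3, 4.2]
gripper_width: 61.3
grip_force: 28.9
```

Emit:
{"name": "drive_tool", "arguments": {"steps": [[0,0,0.06,0,0,0,0],[0,0,0.12,0,0,0,0],[0,0,0.18,0,0,0,0],[0,0,0.24,0,0,0,0],[0,0,0.3,0,0,0,0],[0,0,0.36,0,0,0,0],[0,0,0.42,0,0,0,0],[0,0,0.48,0,0,0,0],[0,0,0.54,0,0,0,0],[0,0,0.578,0,0,0,0]]}}

```text
time_s: 8.78
tcp_pos: [486.7, -360.1, 18.6]
orientation: [[0.039, 0.999, 0.002], [0.999, -0.039, -0.003], [-0.003, 0.002, -1.0]]
ft_force: [-1.8, -2.4, 4.6]
gripper_width: 61.2
grip_force: 29.0
```

Emit:
{"name": "drive_tool", "arguments": {"steps": [[0,0,0.06,0,0,0,0],[0,0,0.12,0,0,0,0],[0,0,0.18,0,0,0,0],[0,0,0.24,0,0,0,0],[0,0,0.3,0,0,0,0],[0,0,0.36,0,0,0,0],[0,0,0.42,0,0,0,0],[0,0,0.48,0,0,0,0],[0,0,0.54,0,0,0,0],[0,0,0.578,0,0,0,0]]}}

```text
time_s: 9.62
tcp_pos: [486.4, -359.9, 18.6]
orientation: [[0.812, 0.584, 0.001], [0.584, -0.812, -0.002], [-0.001, 0.002, -1.0]]
ft_force: [-2.7, -0.8, 6.5]
gripper_width: 61.0
grip_force: 29.2
```

```bash
python3 -c "
from h import *
s=sensors.get_state();print(s['tcp_pos'],s['gripper_width'],s['ft_force'])
plan((483.5,-358,18,-54))"
```

```text
[ 486.35181657 -359.85062536   18.60869567] 61.04611687514251 [-2.65213295 -0.80654976  6.53123994]
[0.001, 0.0, -0.003] [-0.0041, -0.0106, 0.002] rows>= 0.1
```

Emit:
{"name": "drive_tool", "arguments": {"steps": [[0,0,0,-0.003,-0.009,0,0],[0,0,0,-0.003,-0.009,0,0],[0,0,0,-0.003,-0.009,0,1],[0,0,0,-0.003,-0.009,0,1],[0,0,0,-0.003,-0.009,0,1],[0,0,0,-0.003,-0.009,-0.1,1],[0,0,0,-0.003,-0.009,-0.2,1],[0,0,0,-0.003,-0.009,-0.3,1],[0,0,0,-0.003,-0.009,-0.4,1],[0,0,0,-0.003,-0.009,-0.6,1]]}}

```text
time_s: 10.45
tcp_pos: [482.8, -356.2, 176.9]
orientation: [[0.808, 0.589, -0.004], [0.589, -0.808, 0.004], [-0.001, -0.006, -1.0]]
ft_force: [1.0, -0.5, -1.5]
gripper_width: 85.6
grip_force: 0.0
```

Emit:
{"name": "drive_tool", "arguments": {"steps": [[0,0,-0.4,-0.4,-0.1,0,1],[0,0,-0.4,-0.4,-0.1,0,1],[0,0,-0.4,-0.4,-0.1,0,1],[0,0,-0.4,-0.4,-0.1,0,1],[0,0,-0.4,-0.4,-0.1,0,1],[0,0,-0.4,-0.4,-0.1,0,1],[0,0,-0.4,-0.4,-0.1,0,1],[0,0,-0.4,-0.4,-0.1,0,1]]}}

```text
time_s: 11.12
tcp_pos: [369.6, -403.3, 178.1]
orientation: [[0.311, 0.95, -0.0], [0.95, -0.311, 0.001], [0.001, -0.001, -1.0]]
ft_force: [0.8, 0.7, -1.0]
gripper_width: 85.2
grip_force: 0.0
```

```bash
cat >> h.py <<'E'
def jar():
    for n in("top","side"):
        X,p,h=cloud(n)
        b=box(X,(400,562,-450,-260))
        m=(h[...,1]>90)&(h[...,2]>110)&b&(X[...,2]>52)&(X[...,2]<64);lid=b&(X[...,2]>51)&(X[...,2]<62);P=X[m];Q=X[lid]
        if len(Q)<50: print("jar hidden",n);continue
        c=np.array(cv2.minEnclosingCircle(cv2.convexHull(Q[:,:2].astype(np.float32)))[0]);d=P[:,:2].mean(0)-c
        print(n,"jar",c.round(1),"ang",np.degrees(np.arctan2(d[1],d[0])).round(1),len(P),"r",np.linalg.norm(d).round(1),"rect",cv2.minAreaRect(P[:,:2].astype(np.float32))[1:])
        cv2.imwrite(f"pics/j_{n}.png",cv2.resize(p[130:400,250:450] if n=="side" else p[140:260,320:440],None,fx=3,fy=3)[:,:,::-1] if n=="top" else cv2.resize(p[260:390,250:370],None,fx=3,fy=3)[:,:,::-1])
E
python3 -c "
from h import *
jar()
plan((458.5,-195.8,120,6))"
```

```text
top jar [ 487.1 -357.6] ang 5.9 31 r 14.5 rect ((9.533541679382324, 27.304546356201172), 89.89302062988281)
side jar [ 488.3 -357.5] ang 11.5 61 r 13.3 rect ((25.157793045043945, 12.239641189575195), 4.2511887550354)
[-0.0, -0.0, -0.267] [0.7493, 0.0674, 0.1943] rows>= 5.6
```

View pics/j_side.png

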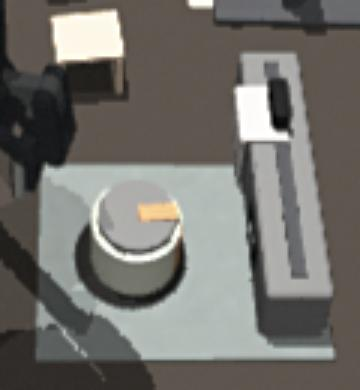

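The strip on the lid now points to +x, toward the window, and the fin stands at the open end. The jar sits a few mm to +x of the ring centre, so I'll measure both more finely.

```bash
cat >> h.py <<'E'
from scipy.optimize import least_squares
def project(n,P):
    i=vision.camera_info(n);return cv2.projectPoints(np.array(P,float),cv2.Rodrigues(np.array(i["R"],float))[0],np.array(i["t"],float).ravel(),np.array(i["mtx"],float),None)[0][:,0]
th=np.linspace(0,2*np.pi,120,endpoint=False)
def ringfit(n,g,x0,r,z,rng=6,inv=False):
    """search centre whose circle (r,z) has the strongest radial grey step, subpixel sampled"""
    g=cv2.GaussianBlur(g.astype(np.float32),(0,0),0.8);best=[]
    for dx in np.arange(-rng,rng+.1,.5):
        for dy in np.arange(-rng,rng+.1,.5):
            v=[]
            for rr in(r-3,r+3):
                uv=project(n,np.c_[x0[0]+dx+rr*np.cos(th),x0[1]+dy+rr*np.sin(th),0*th+z]).astype(np.float32)
                v.append(cv2.remap(g,uv[:,:1],uv[:,1:],1).ravel())
            s=np.clip((v[1]-v[0])*(-1 if inv else 1),-10,60);best.append((s.mean(),x0[0]+dx,x0[1]+dy))
    return max(best)
E
python3 - <<'E'
from h import *
for n in("top","side"):
    g0=np.load(n+"0p.npy").mean(-1);p,d=vision.camera(n);g=p.mean(-1)
    print(n,"pad r40 start",ringfit(n,g0,(484,-358),40,4),"now",ringfit(n,g,(484,-358),40,4))
    for nm,a in(("start",g0),("now",g)): print("  jar rim31 outer",nm,ringfit(n,a,(486,-358),31,46,7,True),"lid27",ringfit(n,a,(486,-358),27,52,7))
E
```

```text
top pad r40 start (np.float32(42.078995), np.float64(485.0), np.float64(-357.0)) now (np.float32(39.75545), np.float64(484.5), np.float64(-358.5))Traceback (most recent call last):
  File "<stdin>", line 5, in <module>
  File "h.py", line 46, in ringfit
    uv=project(n,np.c_[x0[0]+dx+rr*np.cos(th),x0[1]+dy+rr*np.sin(th),0*th+z]).astype(np.float32)
       ~~~~~~~^^^^^^^^^^^^^^^^^^^^^^^^^^^^^^^^^^^^^^^^^^^^^^^^^^^^^^^^^^^^^^^
  File "h.py", line 37, in project
    i=vision.camera_info(n);return cv2.projectPoints(np.array(P,float),cv2.Rodrigues(np.array(i["R"],float))[0],np.array(i["t"],float).ravel(),np.array(i["mtx"],float),None)[0][:,0]
ValueError: time passes only in moves, steps and waits
```

```bash
python3 - <<'E'
s=open("h.py").read()
s=s.replace('i=vision.camera_info(n);return','i=CI(n);return').replace("def project","import functools\nCI=functools.lru_cache(None)(vision.camera_info)\ndef project")
open("h.py","w").write(s)
E
python3 - <<'E'
from h import *
for n in("top","side"):
    g0=np.load(n+"0p.npy").mean(-1);p,d=vision.camera(n);g=p.mean(-1)
    print(n,"pad r40 start",*ringfit(n,g0,(484,-358),40,4),"now",*ringfit(n,g,(484,-358),40,4))
    for nm,a in(("start",g0),("now",g)): print("  jar rim31 outer",nm,*ringfit(n,a,(486,-358),31,46,7,True),"lid27",*ringfit(n,a,(486,-358),27,52,7))
E
```

```text
top pad r40 start 42.078995 485.0 -357.0 now 39.669662 484.5 -358.5
  jar rim31 outer start 38.186234 488.0 -359.0 lid27 16.843996 488.0 -357.5
  jar rim31 outer now 36.753246 489.0 -358.0 lid27 21.162432 489.5 -357.0
side pad r40 start 42.759384 484.5 -359.5 now 42.677994 484.0 -359.5
  jar rim31 outer start 29.933918 486.0 -354.5 lid27 40.561264 486.0 -357.0
  jar rim31 outer now 29.23133 486.0 -357.0 lid27 37.818905 487.5 -355.5
```

```bash
python3 -c "
from h import *
plan((486.5,-357.5,120,3.5),(486.5,-357.5,17,3.5))"
```

```text
[-0.0, -0.0, -0.239] [0.2658, 0.3236, 0.1943] rows>= 3.3
[-0.0, -0.0, -0.239] [0.2657, 0.3237, 0.5377] rows>= 4.9
```

Emit:
{"name": "drive_tool", "arguments": {"steps": [[0,0,-0.239,0.266,0.324,0.1,1],[0,0,-0.239,0.266,0.324,0.1,1],[0,0,-0.239,0.266,0.324,0.1,1],[0,0,-0.239,0.266,0.324,0.1,1],[0,0,-0.239,0.266,0.324,0.1,1],[0,0,-0.239,0.266,0.324,0.2,1],[0,0,-0.239,0.266,0.324,0.32,1],[0,0,-0.239,0.266,0.324,0.44,1],[0,0,-0.239,0.266,0.324,0.538,1],[0,0,-0.239,0.266,0.324,0.538,1]]}}

```text
time_s: 12.2
tcp_pos: [482.1, -355.7, 10.4]
orientation: [[-0.059, 0.998, -0.009], [0.998, 0.059, 0.007], [0.008, -0.009, -1.0]]
ft_force: [-1.4, 0.5, -0.7]
gripper_width: 85.3
grip_force: 0.0
```

Emit:
{"name": "drive_tool", "arguments": {"steps": [[0,0,0,0,0,0,0],[0,0,0,0,0,0,0],[0,0,0,0,0,0,0],[0,0,0,0,0,0,0],[0,0,0,0,0,0,0],[0,0,0,0,0,0,0],[0,0,0,0,0,0,0]]}}

```text
time_s: 12.78
tcp_pos: [487.4, -359.2, 20.4]
orientation: [[-0.061, 0.998, 0.003], [0.998, 0.061, -0.004], [-0.004, 0.003, -1.0]]
ft_force: [-2.7, -1.2, 6.4]
gripper_width: 61.3
grip_force: 29.2
```

```bash
python3 -c "
from h import *
plan((484.6,-358.5,17,-1.5))"
```

```text
[0.002, 0.002, 0.056] [0.0029, -0.0093, 0.0113] rows>= 0.7
```

Emit:
{"name": "drive_tool", "arguments": {"steps": [[0,0,0.03,0.002,-0.005,0,0],[0,0,0.06,0.003,-0.01,0,0],[0,0,0.06,0.003,-0.01,0,0],[0,0,0.06,0.003,-0.01,0,0],[0,0,0.06,0.003,-0.01,0,1],[0,0,0.06,0.003,-0.01,0,1],[0,0,0.06,0.003,-0.01,0,1],[0,0,0.06,0.003,-0.01,-0.1,1],[0,0,0.06,0.003,-0.01,-0.25,1],[0,0,0.06,0.003,-0.01,-0.4,1]]}}

```text
time_s: 13.62
tcp_pos: [482.4, -356.0, 130.1]
orientation: [[0.032, 0.999, -0.003], [0.999, -0.032, 0.003], [0.003, -0.003, -1.0]]
ft_force: [1.1, -1.0, 0.9]
gripper_width: 85.5
grip_force: 0.0
```

```bash
python3 -c "
from h import *
plan((458.5,-195.8,100,6),(458.5,-195.8,25,6))"
```

```text
[-0.002, -0.002, -0.087] [0.5309, -0.0964, 0.1022] rows>= 4.0
[-0.002, -0.002, -0.087] [0.5302, -0.0955, 0.3522] rows>= 4.6
```

Emit:
{"name": "drive_tool", "arguments": {"steps": [[0,0,-0.087,0.531,-0.096,0,1],[0,0,-0.087,0.531,-0.096,0,1],[0,0,-0.087,0.531,-0.096,0,1],[0,0,-0.087,0.531,-0.096,0,1],[0,0,-0.087,0.531,-0.096,0.05,1],[0,0,-0.087,0.531,-0.096,0.1,1],[0,0,-0.087,0.531,-0.096,0.1,1],[0,0,-0.087,0.531,-0.096,0.1,1]]}}

```text
time_s: 14.28
tcp_pos: [459.2, -196.4, 99.9]
orientation: [[-0.104, 0.995, -0.002], [0.995, 0.104, 0.001], [0.001, -0.002, -1.0]]
ft_force: [0.3, 0.3, -0.3]
gripper_width: 85.4
grip_force: 0.0
```

```bash
python3 -c "
from h import *
jar()
for n in('top','side'):
    p,d=vision.camera(n);print(n,*ringfit(n,p.mean(-1),(486,-358),31,46,7,True),*ringfit(n,p.mean(-1),(486,-358),27,52,7))
plan((458.4,-195.5,20,5.7))"
```

```text
top jar [ 485.9 -356.5] ang -0.3 30 r 14.9 rect ((10.300281524658203, 22.602659225463867), 85.97552490234375)
side jar [ 485.6 -355. ] ang -3.6 57 r 13.7 rect ((11.980522155761719, 24.58510971069336), 86.83147430419922)
top 39.743484 488.0 -357.0 16.737257 487.5 -356.0
side 49.97866 485.0 -353.0 32.65576 485.5 -357.0
[0.001, 0.0, 0.003] [0.0069, -0.0053, 0.271] rows>= 2.0
```

Emit:
{"name": "drive_tool", "arguments": {"steps": [[0,0,0,0.007,-0.005,0.12,1],[0,0,0,0.007,-0.005,0.22,1],[0,0,0,0.007,-0.005,0.271,1],[0,0,0,0.007,-0.005,0.271,1],[0,0,0,0.007,-0.005,0.271,1],[0,0,0,0.007,-0.005,0.271,0],[0,0,0,0.007,-0.005,0.271,0],[0,0,0,0.007,-0.005,0.271,0],[0,0,0,0.007,-0.005,0.271,0],[0,0,0,0.007,-0.005,0.271,0]], "newtons": 30}}

```text
time_s: 15.32
tcp_pos: [459.0, -195.5, 20.9]
orientation: [[-0.104, 0.995, 0.003], [0.995, 0.104, -0.002], [-0.002, 0.003, -1.0]]
ft_force: [-1.6, -0.2, 6.4]
gripper_width: 51.5
grip_force: 32.1
```

```bash
python3 -c "
from h import *
plan((455,-160,240,-3),(635,-60,240,-3),(635,-60,150,-3))"
```

```text
[0.002, 0.001, 0.1] [0.1176, 0.0009, -0.7306] rows>= 5.3
[0.002, 0.001, 0.1] [0.3867, 0.6323, -0.7294] rows>= 7.5
[0.002, 0.001, 0.1] [0.3873, 0.6315, -0.4294] rows>= 6.2
```

Emit:
{"name": "drive_tool", "arguments": {"steps": [[0,0,0,0,0,-0.14,0],[0,0,0,0,0,-0.28,0],[0,0,0.1,0,0,-0.42,0],[0,0,0.1,0.1,0.1,-0.55,0],[0,0,0.1,0.2,0.2,-0.65,0],[0,0,0.1,0.3,0.3,-0.65,0],[0,0,0.1,0.347,0.42,-0.65,0],[0,0,0.1,0.347,0.54,-0.65,0],[0,0,0.1,0.347,0.62,-0.65,0],[0,0,0.1,0.347,0.62,-0.65,0]]}}

```text
time_s: 16.15
tcp_pos: [635.8, -69.7, 209.4]
orientation: [[0.05, 0.999, -0.005], [0.999, -0.05, 0.002], [0.001, -0.005, -1.0]]
ft_force: [-1.1, 0.1, -4.0]
gripper_width: 51.2
grip_force: 32.5
```

```bash
python3 - <<'E'
from h import *
for n in("top","side"):
    X,p,h=cloud(n,np.load(n+"0p.npy"),np.load(n+"0.npy"))
    m=box(X,(600,680,-110,245))&(X[...,2]>150);P=X[m]
    b=np.array([(y,*np.median(P[abs(P[:,1]-y)<10],0)[[0]],(P[abs(P[:,1]-y)<10,0].min()+P[abs(P[:,1]-y)<10,0].max())/2,P[abs(P[:,1]-y)<10,2].max()) for y in range(-100,240,20)])
    print(n,np.polyfit(b[:,0]-68,b[:,1],1),np.polyfit(b[:,0]-68,b[:,2],1),b[:,3].mean())
plan((633.2,-72,215,-3),(633.2,-72,137,-3))
E
```

```text
top [5.54813359e-02 6.39822395e+02] [5.53267991e-02 6.40870699e+02] 165.23713473184372
side [5.43051938e-02 6.39285699e+02] [5.43113740e-02 6.40279209e+02] 160.5581349707299
[-0.003, -0.001, 0.002] [-0.0079, -0.0083, -0.0186] rows>= 0.2
[-0.003, -0.001, 0.002] [-0.0083, -0.0071, 0.2414] rows>= 1.7
```

Emit:
{"name": "drive_tool", "arguments": {"steps": [[0,0,0,-0.006,-0.004,0,0],[0,0,0,-0.006,-0.004,0.1,0],[0,0,0,-0.006,-0.004,0.2,0],[0,0,0,-0.006,-0.004,0.22,0],[0,0,0,-0.006,-0.004,0.22,0],[0,0,0,-0.006,-0.004,0.22,0]]}}

```text
time_s: 16.65
tcp_pos: [630.7, -74.2, 150.2]
orientation: [[0.053, 0.999, 0.002], [0.999, -0.053, -0.0], [-0.0, 0.002, -1.0]]
ft_force: [0.4, 0.4, -0.3]
gripper_width: 51.4
grip_force: 32.4
```

Emit:
{"name": "drive_tool", "arguments": {"steps": [[0,0,0,0,0.006,0.02,0],[0,0,0,0,0.006,0.042,0],[0,0,0,0,0.006,0.042,0],[0,0,0,0,0.006,0.042,0]]}}

```text
time_s: 16.98
tcp_pos: [633.4, -74.0, 136.9]
orientation: [[0.053, 0.999, 0.003], [0.999, -0.053, -0.001], [-0.0, 0.003, -1.0]]
ft_force: [2.0, -0.1, 2.8]
gripper_width: 51.2
grip_force: 33.0
```

Emit:
{"name": "drive_tool", "arguments": {"steps": [[0,0,0,0,0,0.003,0.7],[0,0,0,0,0,0.003,0.85],[0,0,0,0,0,0.003,0.95],[0,0,0,0,0,0,1],[0,0,0,0,0,-0.1,1],[0,0,0,0,0,-0.2,1],[0,0,0,0,0,-0.3,1],[0,0,0,0,0,-0.3,1],[0,0,0,0,0,-0.3,1]]}}

```text
time_s: 17.73
tcp_pos: [633.4, -73.9, 228.1]
orientation: [[0.053, 0.999, 0.005], [0.999, -0.053, -0.001], [-0.0, 0.005, -1.0]]
ft_force: [0.5, 0.4, -0.5]
gripper_width: 85.5
grip_force: 0.0
```

```bash
python3 - <<'E'
from h import *
p,d=vision.camera("side");cv2.imwrite("pics/t1.png",cv2.resize(p[100:300,230:410],None,fx=3,fy=3)[:,:,::-1])
plan((444.2,-92,100,11),(444.2,-92,20,11))
E
```

```text
[0.0, 0.0, -0.156] [-0.0938, -0.6247, 0.4187] rows>= 5.5
[0.0, 0.0, -0.156] [-0.0938, -0.6249, 0.6854] rows>= 6.7
```

View pics/t1.png

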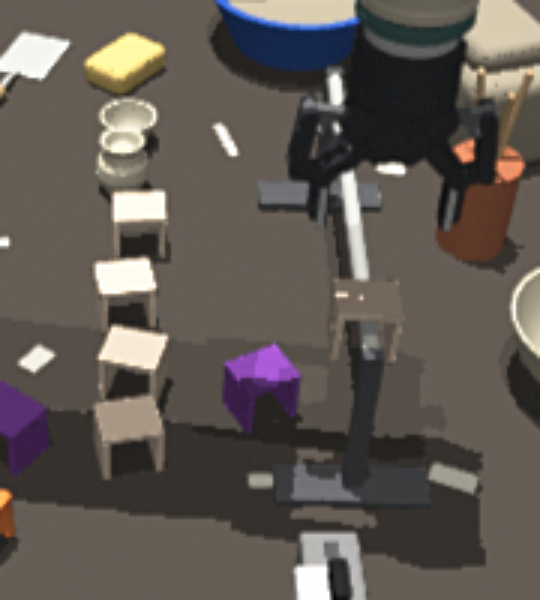

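The first tile hangs astride the bar at (365,300) with a leg on each side. Next tile.

Emit:
{"name": "drive_tool", "arguments": {"steps": [[0,0,-0.156,-0.094,-0.625,0,1],[0,0,-0.156,-0.094,-0.625,0,1],[0,0,-0.156,-0.094,-0.625,0.05,1],[0,0,-0.156,-0.094,-0.625,0.15,1],[0,0,-0.156,-0.094,-0.625,0.25,1],[0,0,-0.156,-0.094,-0.625,0.35,1],[0,0,-0.156,-0.094,-0.625,0.4,1],[0,0,-0.156,-0.094,-0.625,0.52,1],[0,0,-0.156,-0.094,-0.625,0.62,1],[0,0,-0.156,-0.094,-0.625,0.68,1]]}}

```text
time_s: 18.62
tcp_pos: [440.6, -91.1, 16.6]
orientation: [[-0.191, 0.982, -0.007], [0.982, 0.191, 0.002], [0.003, -0.006, -1.0]]
ft_force: [-1.2, 0.4, -1.4]
gripper_width: 85.9
grip_force: 0.0
```

Emit:
{"name": "drive_tool", "arguments": {"steps": [[0,0,0,0,0,0.005,1],[0,0,0,0,0,0.005,0],[0,0,0,0,0,0.005,0],[0,0,0,0,0,0.005,0],[0,0,0,0,0,0.005,0],[0,0,0,0,0,0.005,0],[0,0,0,0,0,0.005,0]]}}

```text
time_s: 19.2
tcp_pos: [445.0, -92.4, 21.6]
orientation: [[-0.191, 0.982, 0.003], [0.982, 0.191, -0.001], [-0.001, 0.003, -1.0]]
ft_force: [-0.7, -0.4, 7.2]
gripper_width: 51.6
grip_force: 32.7
```

```bash
python3 -c "
from h import *
plan((636.5,-2,215,-3.1),(636.5,-2,137,-3.1))"
```

```text
[0.002, 0.001, 0.157] [0.1729, 0.6859, -0.6432] rows>= 6.9
[0.002, 0.001, 0.157] [0.1732, 0.6852, -0.3832] rows>= 5.8
```

Emit:
{"name": "drive_tool", "arguments": {"steps": [[0,0,0,0,0,-0.13,0],[0,0,0,0,0,-0.26,0],[0,0,0.157,0,0.05,-0.38,0],[0,0,0.157,0.04,0.13,-0.49,0],[0,0,0.157,0.08,0.22,-0.58,0],[0,0,0.157,0.12,0.33,-0.64,0],[0,0,0.157,0.17,0.45,-0.64,0],[0,0,0.157,0.17,0.58,-0.64,0],[0,0,0.157,0.17,0.685,-0.64,0],[0,0,0.157,0.17,0.685,-0.64,0]]}}

```text
time_s: 20.03
tcp_pos: [638.8, -1.2, 207.6]
orientation: [[0.053, 0.999, -0.005], [0.999, -0.053, 0.001], [0.001, -0.005, -1.0]]
ft_force: [-1.0, -0.5, -2.8]
gripper_width: 51.4
grip_force: 32.6
```

Emit:
{"name": "drive_tool", "arguments": {"steps": [[0,0,0,0,0,0,0],[0,0,0,0,0,0.1,0],[0,0,0,0,0,0.18,0],[0,0,0,0,0,0.215,0],[0,0,0,0,0,0.215,0],[0,0,0,0,0,0.215,0]]}}

```text
time_s: 20.53
tcp_pos: [635.5, -3.0, 148.7]
orientation: [[0.055, 0.998, 0.001], [0.998, -0.055, 0.0], [0.0, 0.001, -1.0]]
ft_force: [-0.5, -0.3, 0.0]
gripper_width: 51.3
grip_force: 32.6
```

```bash
python3 -c "
from h import *
plan((637,-2,138,-3.1))"
```

```text
[0.0, -0.0, -0.0] [0.0037, 0.0047, 0.0357] rows>= 0.3
```

Lower, release, rise.

Emit:
{"name": "drive_tool", "arguments": {"steps": [[0,0,0,0.003,0.005,0.02,0],[0,0,0,0.003,0.005,0.037,0],[0,0,0,0.003,0.005,0.037,0],[0,0,0,0.003,0.005,0.037,0.75],[0,0,0,0.003,0.005,0.037,0.9],[0,0,0,0.003,0.005,0.037,1],[0,0,0,0.003,0.005,-0.06,1],[0,0,0,0.003,0.005,-0.16,1],[0,0,0,0.003,0.005,-0.26,1],[0,0,0,0.003,0.005,-0.26,1]]}}

```text
time_s: 21.37
tcp_pos: [639.4, -2.0, 233.8]
orientation: [[0.054, 0.998, 0.012], [0.999, -0.054, -0.001], [-0.0, 0.012, -1.0]]
ft_force: [0.9, -0.3, 1.3]
gripper_width: 85.3
grip_force: 0.0
```

```bash
python3 -c "
from h import *
plan((450.3,-7.3,100,-16.5),(450.3,-7.3,20,-16.5))"
```

```text
[0.008, -0.001, 0.149] [-0.0518, -0.6338, 0.4384] rows>= 5.6
[0.008, -0.001, 0.149] [-0.0517, -0.637, 0.705] rows>= 6.8
```

Emit:
{"name": "drive_tool", "arguments": {"steps": [[0,0,0.149,-0.05,-0.628,0,1],[0,0,0.149,-0.05,-0.628,0,1],[0,0,0.149,-0.05,-0.628,0.05,1],[0,0,0.149,-0.05,-0.628,0.15,1],[0,0,0.149,-0.05,-0.628,0.25,1],[0,0,0.149,-0.05,-0.628,0.35,1],[0,0,0.149,-0.05,-0.628,0.42,1],[0,0,0.149,-0.05,-0.628,0.42,1],[0,0,0.149,-0.05,-0.628,0.42,1]]}}

```text
time_s: 22.12
tcp_pos: [448.3, -6.6, 99.5]
orientation: [[0.285, 0.959, -0.001], [0.959, -0.285, 0.0], [-0.0, -0.001, -1.0]]
ft_force: [0.6, -0.2, 0.6]
gripper_width: 85.5
grip_force: 0.0
```

```bash
python3 -c "
from h import *
plan((450.3,-7.3,20,-16.5))"
```

```text
[-0.001, 0.0, -0.0] [-0.0001, 0.0075, 0.2651] rows>= 1.9
```

Emit:
{"name": "drive_tool", "arguments": {"steps": [[0,0,0,0,0.007,0.12,1],[0,0,0,0,0.007,0.22,1],[0,0,0,0,0.007,0.265,1],[0,0,0,0,0.007,0.265,1],[0,0,0,0,0.007,0.265,0],[0,0,0,0,0.007,0.265,0],[0,0,0,0,0.007,0.265,0],[0,0,0,0,0.007,0.265,0],[0,0,0,0,0.007,0.265,0],[0,0,0,0,0.007,0.265,0]]}}

```text
time_s: 22.95
tcp_pos: [452.3, -7.4, 22.5]
orientation: [[0.284, 0.959, 0.005], [0.959, -0.284, -0.0], [0.001, 0.004, -1.0]]
ft_force: [-0.9, 0.4, 6.0]
gripper_width: 51.3
grip_force: 31.6
```

```bash
python3 -c "
from h import *
plan((640.5,68,215,-3.1))"
```

```text
[0.003, -0.0, -0.149] [0.42, 0.5327, -0.6387] rows>= 6.7
```

Emit:
{"name": "drive_tool", "arguments": {"steps": [[0,0,0,0,0,-0.13,0],[0,0,0,0,0,-0.26,0],[0,0,-0.149,0.04,0.05,-0.38,0],[0,0,-0.149,0.1,0.11,-0.49,0],[0,0,-0.149,0.16,0.18,-0.58,0],[0,0,-0.149,0.23,0.26,-0.64,0],[0,0,-0.149,0.31,0.35,-0.64,0],[0,0,-0.149,0.38,0.44,-0.64,0],[0,0,-0.149,0.42,0.53,-0.64,0],[0,0,-0.149,0.42,0.53,-0.64,0]]}}

```text
time_s: 23.78
tcp_pos: [641.7, 69.3, 209.0]
orientation: [[0.053, 0.999, -0.003], [0.999, -0.053, 0.0], [-0.0, -0.003, -1.0]]
ft_force: [-0.7, -0.4, -2.8]
gripper_width: 51.3
grip_force: 32.8
```

Emit:
{"name": "drive_tool", "arguments": {"steps": [[0,0,0,0,0,0,0],[0,0,0,0,0,0.1,0],[0,0,0,0,0,0.18,0],[0,0,0,0,0,0.215,0],[0,0,0,0,0,0.215,0],[0,0,0,0,0,0.215,0]]}}

```text
time_s: 24.28
tcp_pos: [638.6, 68.2, 149.0]
orientation: [[0.055, 0.999, 0.001], [0.999, -0.055, 0.0], [0.0, 0.001, -1.0]]
ft_force: [-0.2, 0.2, -1.4]
gripper_width: 51.1
grip_force: 32.8
```

```bash
python3 -c "
from h import *
plan((641,68,138,-3.1))"
```

```text
[0.001, -0.0, -0.0] [-0.0001, 0.0081, 0.0367] rows>= 0.3
```

Emit:
{"name": "drive_tool", "arguments": {"steps": [[0,0,0,0,0.008,0.02,0],[0,0,0,0,0.008,0.036,0],[0,0,0,0,0.008,0.036,0],[0,0,0,0,0.008,0.036,0.75],[0,0,0,0,0.008,0.036,0.9],[0,0,0,0,0.008,0.036,1],[0,0,0,0,0.008,-0.06,1],[0,0,0,0,0.008,-0.16,1],[0,0,0,0,0.008,-0.26,1],[0,0,0,0,0.008,-0.26,1]]}}

```text
time_s: 25.12
tcp_pos: [643.1, 68.3, 233.7]
orientation: [[0.054, 0.998, 0.012], [0.999, -0.054, 0.001], [0.001, 0.012, -1.0]]
ft_force: [0.2, 0.4, 0.8]
gripper_width: 85.7
grip_force: 0.0
```

Emit:
{"name": "drive_tool", "arguments": {"steps": [[0,0,-0.13,0.035,-0.65,0,1],[0,0,-0.13,0.035,-0.65,0,1],[0,0,-0.13,0.035,-0.65,0.05,1],[0,0,-0.13,0.035,-0.65,0.15,1],[0,0,-0.13,0.035,-0.65,0.25,1],[0,0,-0.13,0.035,-0.65,0.35,1],[0,0,-0.13,0.035,-0.65,0.42,1],[0,0,-0.13,0.035,-0.65,0.42,1],[0,0,-0.13,0.035,-0.65,0.42,1]]}}

```text
time_s: 25.87
tcp_pos: [446.6, 89.2, 99.4]
orientation: [[-0.149, 0.989, -0.002], [0.989, 0.149, -0.0], [0.0, -0.002, -1.0]]
ft_force: [0.4, -0.9, 1.3]
gripper_width: 85.6
grip_force: 0.0
```

```bash
python3 - <<'E'
from h import *
p,d=vision.camera("side");cv2.imwrite("pics/t3.png",cv2.resize(p[90:310,230:410],None,fx=2.7,fy=2.7)[:,:,::-1])
X,p,h=cloud("top");w=(h[...,1]<70)&(h[...,2]>110)
for r in rects(X,w&box(X,(300,560,40,330)),(40,60)):print(*r)
plan((443.5,88.6,20,7.5))
E
```

```text
50 [457.3 212.9  50.1] [458.5 212.7] [51.9  9.8] 5.4
140 [442.6 290.1  50.2] [441.5 292.7] [41.9 46.4] 3.6
45 [437.6  72.   49. ] [442.2  72. ] [12.6 41.5] 88.8
[0.002, 0.0, 0.012] [0.0, -0.0184, 0.2729] rows>= 2.0
```

View pics/t3.png

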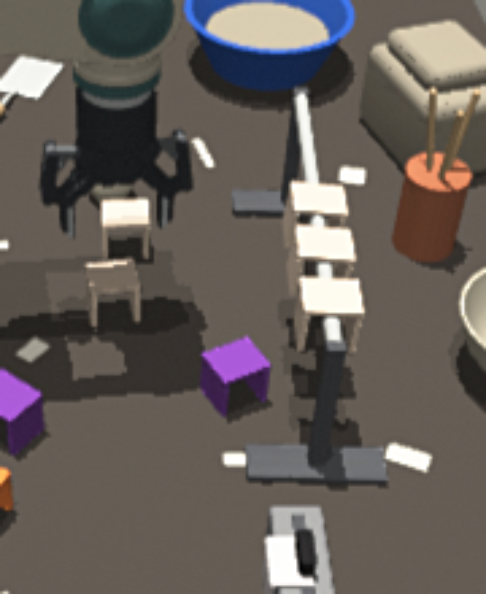

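Three tiles hang astride the bar at (320,200), (325,245) and (330,300). Two are left on the table.

Emit:
{"name": "drive_tool", "arguments": {"steps": [[0,0,0,0,-0.018,0.1,1],[0,0,0,0,-0.018,0.2,1],[0,0,0,0,-0.018,0.265,1],[0,0,0,0,-0.018,0.265,1],[0,0,0,0,-0.018,0.265,0],[0,0,0,0,-0.018,0.265,0],[0,0,0,0,-0.018,0.265,0],[0,0,0,0,-0.018,0.265,0],[0,0,0,0,-0.018,0.265,0],[0,0,0,0,-0.018,0.265,0]]}}

```text
time_s: 26.8
tcp_pos: [443.7, 88.7, 22.7]
orientation: [[-0.149, 0.989, 0.005], [0.989, 0.149, 0.001], [-0.0, 0.005, -1.0]]
ft_force: [0.9, 0.0, 6.3]
gripper_width: 51.4
grip_force: 32.2
```

```bash
python3 -c "
from h import *
plan((644.2,138,215,-3.1))"
```

```text
[0.003, -0.0, 0.13] [0.0627, 0.6886, -0.6375] rows>= 6.8
```

Emit:
{"name": "drive_tool", "arguments": {"steps": [[0,0,0,0,0,-0.13,0],[0,0,0,0,0,-0.26,0],[0,0,0.13,0,0.05,-0.38,0],[0,0,0.13,0.02,0.13,-0.49,0],[0,0,0.13,0.03,0.22,-0.58,0],[0,0,0.13,0.05,0.33,-0.64,0],[0,0,0.13,0.063,0.45,-0.64,0],[0,0,0.13,0.063,0.58,-0.64,0],[0,0,0.13,0.063,0.688,-0.64,0],[0,0,0.13,0.063,0.688,-0.64,0]]}}

```text
time_s: 27.63
tcp_pos: [646.3, 138.2, 207.6]
orientation: [[0.055, 0.998, -0.004], [0.999, -0.055, -0.001], [-0.001, -0.004, -1.0]]
ft_force: [-0.3, -0.3, -3.7]
gripper_width: 51.7
grip_force: 32.6
```

Emit:
{"name": "drive_tool", "arguments": {"steps": [[0,0,0,0,0,0,0],[0,0,0,0,0,0.1,0],[0,0,0,0,0,0.18,0],[0,0,0,0,0,0.215,0],[0,0,0,0,0,0.215,0],[0,0,0,0,0,0.215,0]]}}

```text
time_s: 28.13
tcp_pos: [642.7, 137.9, 149.2]
orientation: [[0.054, 0.999, 0.001], [0.999, -0.054, 0.0], [0.0, 0.001, -1.0]]
ft_force: [-0.5, -0.5, -0.6]
gripper_width: 51.4
grip_force: 32.6
```

```bash
python3 -c "
from h import *
plan((644.5,138,138,-3.1))"
```

```text
[0.001, -0.0, -0.0] [0.0005, 0.006, 0.0374] rows>= 0.3
```

Emit:
{"name": "drive_tool", "arguments": {"steps": [[0,0,0,0,0.006,0.02,0],[0,0,0,0,0.006,0.036,0],[0,0,0,0,0.006,0.036,0],[0,0,0,0,0.006,0.036,0.75],[0,0,0,0,0.006,0.036,0.9],[0,0,0,0,0.006,0.036,1],[0,0,0,0,0.006,-0.06,1],[0,0,0,0,0.006,-0.16,1],[0,0,0,0,0.006,-0.26,1],[0,0,0,0,0.006,-0.26,1]]}}

```text
time_s: 28.97
tcp_pos: [646.7, 138.1, 233.8]
orientation: [[0.054, 0.998, 0.012], [0.999, -0.054, 0.002], [0.003, 0.012, -1.0]]
ft_force: [0.1, -1.2, 0.6]
gripper_width: 85.2
grip_force: 0.0
```

Emit:
{"name": "drive_tool", "arguments": {"steps": [[0,0,-0.049,0.16,-0.632,0,1],[0,0,-0.049,0.16,-0.632,0,1],[0,0,-0.049,0.16,-0.632,0.05,1],[0,0,-0.049,0.16,-0.632,0.15,1],[0,0,-0.049,0.16,-0.632,0.25,1],[0,0,-0.049,0.16,-0.632,0.35,1],[0,0,-0.049,0.16,-0.632,0.42,1],[0,0,-0.049,0.16,-0.632,0.42,1],[0,0,-0.049,0.16,-0.632,0.42,1],[0,0,-0.049,0.16,-0.632,0.42,1]]}}

```text
time_s: 29.8
tcp_pos: [459.5, 196.4, 101.8]
orientation: [[-0.022, 1.0, 0.003], [1.0, 0.022, 0.001], [0.001, 0.003, -1.0]]
ft_force: [-0.3, 0.1, 1.5]
gripper_width: 85.3
grip_force: 0.0
```

```bash
python3 -c "
from h import *
plan((458.9,196,20,1.3))"
```

```text
[0.002, -0.001, -0.0] [-0.0014, -0.003, 0.2727] rows>= 2.0
```

Emit:
{"name": "drive_tool", "arguments": {"steps": [[0,0,0,0,-0.002,0.1,1],[0,0,0,0,-0.002,0.2,1],[0,0,0,0,-0.002,0.27,1],[0,0,0,0,-0.002,0.27,1],[0,0,0,0,-0.002,0.27,0],[0,0,0,0,-0.002,0.27,0],[0,0,0,0,-0.002,0.27,0],[0,0,0,0,-0.002,0.27,0],[0,0,0,0,-0.002,0.27,0],[0,0,0,0,-0.002,0.27,0]]}}

```text
time_s: 30.63
tcp_pos: [459.4, 196.7, 21.4]
orientation: [[-0.023, 1.0, 0.005], [1.0, 0.023, 0.002], [0.002, 0.005, -1.0]]
ft_force: [-0.4, 0.4, 7.2]
gripper_width: 51.9
grip_force: 31.9
```

```bash
python3 -c "
from h import *
plan((648,208,215,-3.1))"
```

```text
[0.003, -0.001, 0.049] [0.0245, 0.6326, -0.642] rows>= 6.5
```

Emit:
{"name": "drive_tool", "arguments": {"steps": [[0,0,0,0,0,-0.13,0],[0,0,0,0,0,-0.26,0],[0,0,0.049,0,0.05,-0.38,0],[0,0,0.049,0.01,0.13,-0.49,0],[0,0,0.049,0.02,0.22,-0.58,0],[0,0,0.049,0.025,0.33,-0.64,0],[0,0,0.049,0.025,0.45,-0.64,0],[0,0,0.049,0.025,0.56,-0.64,0],[0,0,0.049,0.025,0.633,-0.64,0],[0,0,0.049,0.025,0.633,-0.64,0]]}}

```text
time_s: 31.47
tcp_pos: [649.8, 207.0, 208.9]
orientation: [[0.056, 0.998, -0.001], [0.998, -0.056, -0.0], [-0.001, -0.001, -1.0]]
ft_force: [-0.7, -0.6, -0.8]
gripper_width: 51.8
grip_force: 32.3
```

Emit:
{"name": "drive_tool", "arguments": {"steps": [[0,0,0,0,0,0,0],[0,0,0,0,0,0.1,0],[0,0,0,0,0,0.18,0],[0,0,0,0,0,0.215,0],[0,0,0,0,0,0.215,0],[0,0,0,0,0,0.215,0]]}}

```text
time_s: 31.97
tcp_pos: [646.8, 208.1, 147.3]
orientation: [[0.054, 0.999, 0.001], [0.999, -0.054, 0.0], [0.0, 0.001, -1.0]]
ft_force: [-0.3, 1.0, -0.3]
gripper_width: 51.5
grip_force: 32.4
```

```bash
python3 -c "
from h import *
plan((648.3,208,138,-3.1))"
```

```text
[0.0, -0.0, 0.0] [0.0, 0.0051, 0.0311] rows>= 0.2
```

Emit:
{"name": "drive_tool", "arguments": {"steps": [[0,0,0,0,0.005,0.02,0],[0,0,0,0,0.005,0.031,0],[0,0,0,0,0.005,0.031,0],[0,0,0,0,0.005,0.031,0.75],[0,0,0,0,0.005,0.031,0.9],[0,0,0,0,0.005,0.031,1],[0,0,0,0,0.005,-0.06,1],[0,0,0,0,0.005,-0.16,1],[0,0,0,0,0.005,-0.26,1],[0,0,0,0,0.005,-0.26,1]]}}

```text
time_s: 32.8
tcp_pos: [650.5, 208.2, 232.8]
orientation: [[0.054, 0.998, 0.012], [0.999, -0.054, 0.003], [0.004, 0.012, -1.0]]
ft_force: [-0.1, 0.8, 2.2]
gripper_width: 85.3
grip_force: 0.0
```

Emit:
{"name": "drive_tool", "arguments": {"steps": [[0,0,0,-0.6,-0.8,0,1],[0,0,0,-0.6,-0.8,0,1],[0,0,0,-0.6,-0.8,0,1],[0,0,0,-0.6,-0.8,0,1],[0,0,0,-0.6,-0.8,0,1],[0,0,0,-0.6,-0.8,0,1],[0,0,0,-0.6,-0.8,0,1],[0,0,0,-0.6,-0.8,0,1],[0,0,0,-0.6,-0.8,0,1],[0,0,0,-0.6,-0.8,0,1]]}}

```text
time_s: 33.63
tcp_pos: [399.8, 41.2, 224.7]
orientation: [[0.055, 0.998, 0.002], [0.998, -0.055, 0.0], [0.0, 0.002, -1.0]]
ft_force: [0.1, 1.2, 0.3]
gripper_width: 85.4
grip_force: 0.0
```

```bash
python3 - <<'E'
from h import *
jar()
p,d=vision.camera("side");cv2.imwrite("pics/t5.png",cv2.resize(p[90:400,220:420],None,fx=1.9,fy=1.9,interpolation=2)[:,:,::-1])
plan((480,-200,220,-2))
E
```

```text
top jar [ 486.1 -355.9] ang -2.9 30 r 14.5 rect ((10.475164413452148, 22.373666763305664), 88.85281372070312)
side jar [ 486.4 -356.9] ang 4.9 56 r 13.1 rect ((12.083623886108398, 24.641788482666016), 86.23075866699219)
[-0.0, -0.0, -0.012] [-0.7901, 0.3091, 0.0129] rows>= 6.1
```

View pics/t5.png

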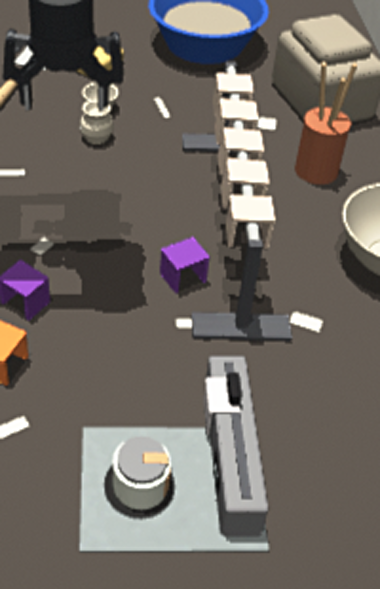

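All five tiles hang on the bar, and the jar's label faces the reader. Now the shutter.

Emit:
{"name": "drive_tool", "arguments": {"steps": [[0,0,-0.012,-0.79,0.309,0,0.6],[0,0,-0.012,-0.79,0.309,0,0.6],[0,0,-0.012,-0.79,0.309,0,0.6],[0,0,-0.012,-0.79,0.309,0,0.6],[0,0,-0.012,-0.79,0.309,0,0.6],[0,0,-0.012,-0.79,0.309,0,0.6],[0,0,-0.012,-0.79,0.309,0,0.6],[0,0,-0.012,-0.79,0.309,0,0.6]]}}

```text
time_s: 34.45
tcp_pos: [479.7, -202.2, 222.2]
orientation: [[0.038, 0.999, -0.003], [0.999, -0.038, 0.002], [0.001, -0.003, -1.0]]
ft_force: [-0.5, -0.5, -0.4]
gripper_width: 51.4
grip_force: 0.0
```

```bash
python3 -c "
from h import *
plan((593.5,-280,120,-1.5))"
```

```text
[-0.002, -0.001, -0.007] [-0.2452, 0.3899, 0.3391] rows>= 4.1
```

Emit:
{"name": "drive_tool", "arguments": {"steps": [[0,0,-0.007,-0.245,0.39,0.1,0.6],[0,0,-0.007,-0.245,0.39,0.1,0.6],[0,0,-0.007,-0.245,0.39,0.1,0.6],[0,0,-0.007,-0.245,0.39,0.2,0.6],[0,0,-0.007,-0.245,0.39,0.34,0.6],[0,0,-0.007,-0.245,0.39,0.34,0.6],[0,0,-0.007,-0.245,0.39,0.34,0.6],[0,0,-0.007,-0.245,0.39,0.34,0.6]]}}

```text
time_s: 35.12
tcp_pos: [594.1, -277.3, 124.7]
orientation: [[0.023, 1.0, 0.002], [1.0, -0.023, -0.001], [-0.001, 0.002, -1.0]]
ft_force: [1.2, 0.1, 1.0]
gripper_width: 51.5
grip_force: 0.0
```

```bash
python3 -c "
from h import *
plan((593.3,-280,65,-1.5))"
```

```text
[0.002, 0.001, 0.002] [-0.0087, -0.003, 0.1989] rows>= 1.4
```

Emit:
{"name": "drive_tool", "arguments": {"steps": [[0,0,0,-0.009,-0.003,0.1,0.6],[0,0,0,-0.009,-0.003,0.17,0.6],[0,0,0,-0.009,-0.003,0.194,0.6],[0,0,0,-0.009,-0.003,0.194,0.6],[0,0,0,-0.009,-0.003,0.194,0.6],[0,0,0,-0.009,-0.003,0.194,0],[0,0,0,-0.009,-0.003,0.194,0],[0,0,0,-0.009,-0.003,0.194,0],[0,0,0,-0.009,-0.003,0.194,0],[0,0,0,-0.009,-0.003,0.194,0]]}}

```text
time_s: 35.95
tcp_pos: [592.9, -281.2, 65.5]
orientation: [[0.024, 1.0, 0.002], [1.0, -0.024, -0.001], [-0.001, 0.002, -1.0]]
ft_force: [-0.5, 0.6, 6.1]
gripper_width: 13.5
grip_force: 31.8
```

Emit:
{"name": "drive_tool", "arguments": {"steps": [[0,0,0,-0.03,0,0,0],[0,0,0,-0.06,0,0,0],[0,0,0,-0.09,0,0,0],[0,0,0,-0.12,0,0,0],[0,0,0,-0.15,0,0,0],[0,0,0,-0.18,0,0,0],[0,0,0,-0.21,0,0,0],[0,0,0,-0.24,0,0,0],[0,0,0,-0.25,0,0,0],[0,0,0,-0.25,0,0,0]]}}

```text
time_s: 36.78
tcp_pos: [591.2, -357.2, 65.6]
orientation: [[0.025, 1.0, 0.003], [1.0, -0.025, -0.002], [-0.002, 0.003, -1.0]]
ft_force: [0.7, -1.5, 5.3]
gripper_width: 13.3
grip_force: 31.8
```

Emit:
{"name": "drive_tool", "arguments": {"steps": [[0,0,0,-0.01,0,0,0],[0,0,0,-0.02,0,0,0],[0,0,0,-0.03,0,0,0],[0,0,0,-0.03,0,0,0]]}}

```text
time_s: 37.12
tcp_pos: [591.2, -361.3, 65.5]
orientation: [[0.022, 1.0, 0.0], [1.0, -0.022, 0.006], [0.006, 0.0, -1.0]]
ft_force: [-3.3, 15.6, 12.4]
gripper_width: 13.3
grip_force: 32.7
```

Emit:
{"name": "drive_tool", "arguments": {"steps": [[0,0,0,-0.03,0,0,0.4],[0,0,0,-0.03,0,0,0.6],[0,0,0,-0.03,0,-0.1,0.6],[0,0,0,-0.03,0,-0.23,0.6],[0,0,0,-0.03,0,-0.36,1],[0,0,0,-0.03,0,-0.5,1],[0,0,0,0.2,-0.2,-0.5,1],[0,0,0,0.4,-0.4,-0.5,1],[0,0,0,0.6,-0.6,-0.5,1],[0,0,0,0.7,-0.7,-0.5,1]]}}

```text
time_s: 37.95
tcp_pos: [477.2, -248.7, 212.9]
orientation: [[0.025, 1.0, -0.0], [1.0, -0.025, 0.0], [0.0, -0.001, -1.0]]
ft_force: [0.3, -0.0, 1.1]
gripper_width: 85.5
grip_force: 0.0
```

Emit:
{"name": "drive_tool", "arguments": {"steps": [[0,0,0,0.5,-0.1,0,1],[0,0,0,0.5,-0.1,0,1],[0,0,0,0.5,-0.1,0,1],[0,0,0,0.5,-0.1,0,1],[0,0,0,0.5,-0.1,0,1],[0,0,0,0.5,-0.1,0,1],[0,0,0,0.5,-0.1,0,1],[0,0,0,0.5,-0.1,0,1]]}}

```text
time_s: 38.62
tcp_pos: [452.5, -100.1, 213.5]
orientation: [[0.026, 1.0, -0.0], [1.0, -0.026, -0.0], [-0.0, -0.0, -1.0]]
ft_force: [0.6, -0.8, 0.7]
gripper_width: 84.9
grip_force: 0.0
```

```bash
python3 - <<'E'
from h import *
jar()
for n in("top","side"):
    X,p,h=cloud(n);print([ (r[1],r[2]) for r in rects(X,box(X,(560,630,-420,-200)),(72,95),10)])
    print(n,*ringfit(n,p.mean(-1),(485,-358),31,46,6,True),*ringfit(n,p.mean(-1),(485,-358),27,52,6))
cv2.imwrite("pics/t6.png",cv2.resize(p[90:400,220:420],None,fx=1.9,fy=1.9,interpolation=2)[:,:,::-1])
E
```

```text
top jar [ 485.6 -356.2] ang -2.0 30 r 14.9 rect ((11.085134506225586, 23.55953598022461), 89.16802978515625)
side jar [ 485.1 -357.1] ang 5.2 56 r 14.4 rect ((10.740641593933105, 24.95022964477539), 84.10641479492188)
[(array([ 591.1, -359.8,   83.9]), array([ 591.8, -359.6]))]
top 38.74317 488.0 -357.0 16.532028 487.5 -356.0
[(array([ 590.6, -362.3,   81.9]), array([ 591.4, -360.4]))]
side 28.23696 484.0 -356.5 38.860554 486.0 -355.0
```

View pics/t6.png

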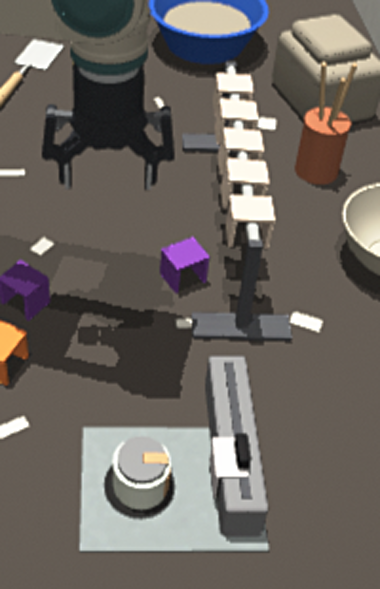

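The five tiles hang, the shutter is closed at its end stop, the jar's label faces the reader, and the arm is clear. Handing in.

```bash
python3 -c "
from bench import workorder
print(workorder.sign_off())"
```

```text
the job is handed in; nothing more can be done
None
```

The job is handed in, and sign-off returned no verdict: the shutter was opened and later closed again (both to the end stops), the jar is on its pad with its label to the reader (within about 2 mm and 5° by camera), all five tiles hang astride the bar, and the bowl and vase were not touched.

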